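Step the port selector to the blue port and confirm

TASK

On the port selector, push the orange tab sideways with the fingertips to turn the black turret until its white pointer points at the middle of the port with the blue cap; then press the white confirm button fully down and let it come back up. Push the tab from one side at a time, never pinching it, do not press the button before the pointer is on the blue port, and leave the things standing round the selector where they are.

Things in the scene. Friction and masses are not known exactly. Their poses are not given: they have to be found in the camera images.
- selector_box: the port selector, a fixed white box with a grey top plate, top 50 mm above the worktop, spanning x -135..95 mm and y -135..135 mm in its own frame; origin on the worktop level under the turret's axis; +x points to the far side, away from the robot (turned up to 0.35 rad), +y to the robot's left, z up. Its four ports lie on a circle of 105 mm radius round the axis, at -1.6, -0.8, 0.8 and 1.6 rad from its +x towards +y.
- axis (a point): point on the turret's vertical axis at the top face of the turret disc, 64 mm above the worktop. The black disc is 140 mm across; a flat aluminium hub 44 mm across rises 7 mm above it.
- turret (a joint): angle of the turret, rad: 0 when the pointer and tab lie along the box's +x, growing counter-clockwise seen from above (towards the box's +y); stops at -2.1 and 2.1. It has no detents: even friction, about 2 to 3 N at the tab, holds it where it is left.
- tab (a point): centre of the orange upright tab on the turret, 55 mm from the axis and in line with the pointer; the tab is 12 mm thick along the direction of turning, 26 mm long radially (42 to 68 mm from the axis), and stands from the disc to 96 mm above the worktop; this point is at 80 mm. Pushing its clockwise face turns the turret counter-clockwise (joint value grows), pushing its other face turns it back.
- aim (a point): point fixed to the turret 105 mm from its axis along the pointer, 60 mm above the worktop: the spot on the port circle at which the white pointer nose (which itself ends 84 mm from the axis) points.
- cap_blue: a fixed round screw cap of blue plastic, 24 mm across, 14 mm high, on one of the four ports; origin at the centre of its underside, 54 mm above the worktop; 105 mm from the turret axis. Which port carries which colour changes from start to start.
- cap_red: a fixed round screw cap of red plastic, 24 mm across, 14 mm high, on one of the four ports; origin at the centre of its underside, 54 mm above the worktop; 105 mm from the turret axis. Which port carries which colour changes from start to start.
- cap_yellow: a fixed round screw cap of yellow plastic, 24 mm across, 14 mm high, on one of the four ports; origin at the centre of its underside, 54 mm above the worktop; 105 mm from the turret axis. Which port carries which colour changes from start to start.
- cap_green: a fixed round screw cap of green plastic, 24 mm across, 14 mm high, on one of the four ports; origin at the centre of its underside, 54 mm above the worktop; 105 mm from the turret axis. Which port carries which colour changes from start to start.
- confirm (a joint): travel of the white confirm button, m: 0 when up, 0.006 when fully down, springs back; fully down takes about 4 N.
- confirm_top (a point): centre of the top of the white round confirm button, 28 mm across, 72 mm above the worktop when up, in a black collar 44 mm across whose top is at 62 mm, on the box's top plate, 104 mm from the turret axis on the side nearest the robot.
- carrier: bystander: loose beige three-hole tube carrier, 117 x 38 x 68 mm, left of the selector; origin at the centre of its underside
- labels: bystander: loose white roll of labels, 74 mm across, 34 mm high, right of the selector; origin at the centre of its underside
- lab_timer: bystander: loose white timer, 62 x 66 x 20 mm, right of the selector and nearer the robot; origin at the centre of its underside

How it is judged (in metres and radians):
On the way, in this order (a step that is already met when the one before it is completed fails the run):
1. the pointer is on the blue port (horizontal distance between aim and cap_blue below 0.01 m), for 0.3 s.
2. the confirm button is pressed down with the pointer on the blue port (horizontal distance between aim and cap_blue below 0.01 m and value of joint confirm above 0.0045 m), for 0.05 s.
At the end, for the whole second after the job is handed in: The pointer points at the blue cap (aim point within 10 mm of the cap's centre, seen from above), the turret is at rest, the confirm button has been pressed at least 4.5 of its 6 mm and is up again (within 1.5 mm), and the carrier, label roll and timer are within 20 mm of where they stood (horizontal distance between aim and cap_blue below 0.01 m and velocity of joint turret between -0.05 and 0.05 rad/s and value of joint confirm below 0.0015 m and not (distance of carrier from where it was at the start of the episode above 0.02 m) and not (distance of labels from where it was at the start of the episode above 0.02 m) and not (distance of lab_timer from where it was at the start of the episode above 0.02 m)); the robot touches nothing.
It fails at once if the confirm button is pressed (over 3 mm) while the pointer is not on the blue port (not (horizontal distance between aim and cap_blue below 0.01 m) and value of joint confirm above 0.003 m).
It fails at once if the tab is pinched (over 2 N from the fingers on both of its faces at once) (contact force between each of turret_c3, turret_c4 and the fingers above 2 N).
It fails at once if the tube carrier is lifted or moved more than 20 mm (distance of carrier from where it was at the start of the episode above 0.02 m).
It fails at once if the label roll is lifted or moved more than 20 mm (distance of labels from where it was at the start of the episode above 0.02 m).
It fails at once if the timer is lifted or moved more than 20 mm (distance of lab_timer from where it was at the start of the episode above 0.02 m).
It also fails if it takes over 48 s, if anything falls off the work surface, if the arm or the gripper's body presses on something with over 40 N, if the wrist force passes 120 N, or if a joint passes its speed limit or range.

ROBOT

A 6-joint arm with a two-finger parallel gripper is mounted at the origin on a cart in front of the work surface, level with it; the furniture and walls round the work are solid. World frame = base frame: x ahead of the robot, y to its left, z up, the work surface at z = 0. Lengths are in mm, angles in rad, forces in N, time in s.
With the tool pointing down it reaches from about 400 to 925 mm from the base axis. Payload 12.5 kg.
Tool frame: the origin (TCP) lies on the centre line of the jaws, within the pads' length; the fingertips stand 14 mm ahead of it and the grasp point (between the pads) lies 5 mm behind it; z points along the fingers, x is the direction in which the jaws open and shut, and the axes are right-handed (so a half turn about z gives the same grasp; the last joint's range is limited). The gripper opens to 95 mm and grips with 3 to 60 N. Pads are 20 mm wide; open, the fingers measure 119 mm over their backs; the gripper's body (75 mm by 180 mm) begins 59 mm behind the grasp point.
Start: joints at [-0.106, 0.491, 1.559, -0, 1.092, -0.106], TCP at [625.016, 0.021, 228.661] pointing down, gripper open.
Joint ranges: [-3.1, 3.1], [-0.84, 2.19], [0.05, 2.79], [-1.13, 4.28], [0.06, 2.93], [-2.69, 2.69]. Speed limits (rad/s): [2.22, 2.22, 2.79, 3.14, 3.14, 3.14].

INTERFACE

Orientations are given as [roll, pitch, yaw] about the fixed x, y, z axes, in that order (R = Rz(yaw) Ry(pitch) Rx(roll)).
In Python, from cell import state, read_camera, job_done gives the robot as it stands.
- The arm moves only by the shell command python3 -m handwheel 'ROWS'. ROWS is JSON, a list of rows, each an object of numbers: "hand": the finger opening in m, from 0 to 0.0951; "x", "y", "z": the shift along the world's x, y, z in m; "spin": the turn about the world's z in units of 5 degrees (1.0 is 5 degrees). In form: [{"hand": .., "x": .., "y": .., "z": .., "spin": ..}, ...]. A call has 1 to 20 rows; each row is the pose to reach, as a shift and turn from the pose commanded when the call began; what a row does not reach only later rows make up. A row lasts 1/12 s, in which the tool goes at most 41.7 mm and 7.16 degrees, less where a joint would pass 70% of its speed; a pose out of reach is approached as far as the arm can. A call with a gripper value outside its range is refused whole. The fingers move at their own pace and stop on an object; the grip force is fixed at half the most. Time passes only in rows, so rows that repeat a pose let the fingers close. It gives the time, the measured TCP pose, the force and the opening at its end, in the units of the state.
- state(): the state, without advancing time (a new reading comes with each control period).
- read_camera(name): name is "scene" or "side" or "wrist"; returns a dict with "img" (384x512x3 uint8, red, green, blue), "fx", "fy", "cx", "cy" (pixels), "T" (4x4, takes a point from camera to world coordinates). Camera axes: x right, y down, z forward; pixel columns grow to the right and rows downward; lengths in mm; the calibration is good to about 2 mm. The wrist camera is an equidistant fisheye: a pixel r from the principal point sees the ray r / f radians off the axis. A picture is of the moment at which its call begins. There is no depth.
- job_done(): hands the job in, once; it reports no verdict.
The state is a dict: "t": time; "joints": joint angles; "qvel": joint speeds; "tau": joint torques, N m; "eef_pos": TCP position; "tcp_rot": TCP orientation; "ft_force": force on the tool from outside, world axes, zero at the start; "moment": the same for the moment, N m; "opening": opening from 0.0 (shut) to 1.0 (fully open).
Only numpy, scipy, OpenCV 4.12 (cv2) and the standard library are available. Lean on these libraries where they do the work, as an engineer would, in place of code of your own. Each camera call takes 0.05 s, during which the arm holds its last target. There are 200 camera calls.

## Working session

There is one attempt and no reset: what is moved stays moved. The work goes in short steps, Python scripts to look and compute and a shell command to move; the robot and the scene stay as the last step left them, time stands still between calls to the robot, and variables do not carry over. Pictures are saved under pics/ and viewed, about 8 in all and at most 12, crops included, and the job is handed in when it is done.

```bash
mkdir -p pics; cat > h.py <<'E'
import numpy as np,cv2
from cell import state,read_camera,job_done
def ray(c,u,v):
    T=np.array(c["T"]);d=np.array([(u-c["cx"])/c["fx"],(v-c["cy"])/c["fy"],1.]);return T[:3,3],T[:3,:3]@d
def plane(c,u,v,z):
    o,d=ray(c,u,v);return o+d*(z-o[2])/d[2]
def proj(c,p):
    T=np.array(c["T"]);q=T[:3,:3].T@(np.array(p)-T[:3,3]);return q[0]/q[2]*c["fx"]+c["cx"],q[1]/q[2]*c["fy"]+c["cy"]
def save(n,im): cv2.imwrite("pics/"+n,im[:,:,::-1])
E
python3 - <<'E'
from h import *
a=read_camera("scene");b=read_camera("side")
save("s1.png",a["img"]);save("d1.png",b["img"])
for c in(a,b):print(np.round(c["T"],2),c["fx"],c["cx"],c["cy"])
E
```

```text
[[-9.1000e-01 -2.8000e-01  3.0000e-01  2.2142e+02]
 [-4.1000e-01  6.6000e-01 -6.4000e-01  7.9693e+02]
 [-2.0000e-02 -7.0000e-01 -7.1000e-01  9.2446e+02]
 [ 0.0000e+00  0.0000e+00  0.0000e+00  1.0000e+00]] 491.5542704681743 251.09680937415067 192.49407065726925
[[ 8.1000e-01 -2.0000e-01  5.5000e-01  3.1510e+01]
 [-5.9000e-01 -2.9000e-01  7.5000e-01 -7.5461e+02]
 [ 1.0000e-02 -9.4000e-01 -3.5000e-01  4.3569e+02]
 [ 0.0000e+00  0.0000e+00  0.0000e+00  1.0000e+00]] 464.82369477156965 257.13589358509734 192.02505806305433
```

View pics/s1.png

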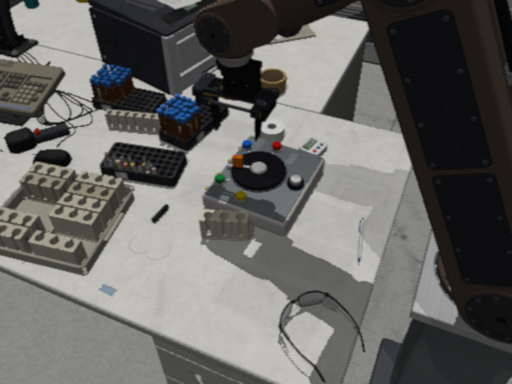

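View pics/d1.png

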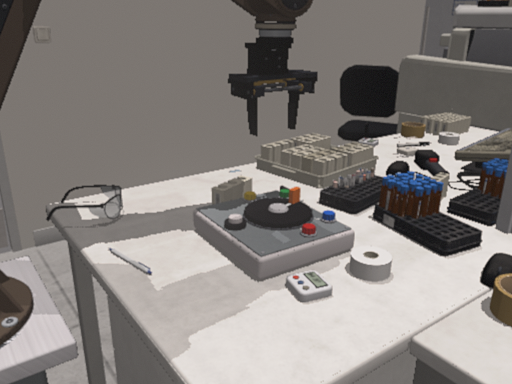

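The scene view shows blue at (247,145), red at (277,146), green at (219,178), yellow at (240,196), the orange tab at (238,160) and the button at (296,181). The side view agrees, with blue at (329,215) and the tab at (294,195).

```bash
cat > m.py <<'E'
from h import *
from scipy.optimize import least_squares
H={"blue":(105,125),"green":(50,85),"yellow":(20,32),"orange":(5,16),"red":(0,4)}
ROI={"scene":(195,335,125,225),"side":(195,355,175,270)}
def blobs(c,name):
    x0,x1,y0,y1=ROI[name];h=cv2.cvtColor(c["img"],cv2.COLOR_RGB2HSV);o={}
    for k,(a,b) in H.items():
        m=cv2.inRange(h,(a,140,60),(b,255,255))
        if k=="red":m|=cv2.inRange(h,(172,140,60),(180,255,255))
        z=np.zeros_like(m);z[y0:y1,x0:x1]=m[y0:y1,x0:x1]
        n,l,s,ce=cv2.connectedComponentsWithStats(z)
        if n>1:
            i=1+s[1:,4].argmax();o[k]=(*ce[i],s[i,4])
    return o
def tri(rs):
    A=sum(np.eye(3)-np.outer(d,d)/(d@d) for o,d in rs);b=sum((np.eye(3)-np.outer(d,d)/(d@d))@o for o,d in rs)
    return np.linalg.solve(A,b)
E
python3 - <<'E'
from m import *
C={n:read_camera(n) for n in("scene","side")};B={n:blobs(C[n],n) for n in C}
P={}
for k in H:
    r=[ray(C[n],*B[n][k][:2]) for n in C if k in B[n]]
    z=80 if k=="orange" else 62
    print(k,[np.round(B[n].get(k,()),1) for n in C],[np.round(plane(C[n],*B[n][k][:2],z)[:2],1) for n in C if k in B[n]])
    P[k]=tri(r);print('  tri',P[k].round(1))
print(plane(C["scene"],296,181,72),plane(C["side"],235,218,72))
ang=dict(red=-1.6,blue=-.8,green=.8,yellow=1.6)
def f(p):
    return np.concatenate([P[k][:2]-p[:2]-105*np.array([np.cos(p[2]+a),np.sin(p[2]+a)]) for k,a in ang.items()])
s=least_squares(f,[620,0,0]);print(s.x,s.fun.round(1))
d=P["orange"][:2]-s.x[:2];print("tab r",np.hypot(*d),"turret",np.arctan2(d[1],d[0])-s.x[2])
c=C["scene"];save("s2.png",cv2.resize(c["img"][115:235,190:340],None,fx=5,fy=5,interpolation=cv2.INTER_CUBIC))
print(state()["tcp_rot"])
E
```

```text
blue [array([246.5, 143.8,  55. ]), array([328.5, 214.7,  72. ])] [array([ 667.4, -137.1]), array([ 664.6, -138.7])]
  tri [ 667.  -137.    61.4]
green [array([219.5, 177. ,  41. ]), array([286.2, 190.2,   4. ])] [array([676.6,   9.2]), array([684.9,  21.4])]
  tri [675.7  11.8  66. ]
yellow [array([240.2, 195.4,  76. ]), array([249.9, 193.3,  24. ])] [array([600.8,  47.6]), array([603.8,  52.7])]
  tri [600.5  48.7  63.6]
orange [array([237.7, 160.3, 114. ]), array([294. , 195.1, 138. ])] [array([652. , -48.8]), array([648. , -48.7])]
  tri [650.5 -47.4  80.1]
red [array([276.2, 145.3,  61. ]), array([308.4, 228.2, 110. ])] [array([ 590.6, -162.8]), array([ 587.2, -163.7])]
  tri [ 589.7 -162.2   61.5]
[489.65934574 -43.32571726  72.        ] [486.49960162 -63.11882571  72.        ]
[ 5.98254657e+02 -5.76839346e+01 -5.70315099e-02] [ 0.5  0.1 -0.   0.   0.2 -1.5 -0.7  1.4]
tab r 53.26237985402126 turret 0.25106182323955173
[-3.14153156e+00  6.30062787e-04  2.65772008e-05]
```

View pics/s2.png

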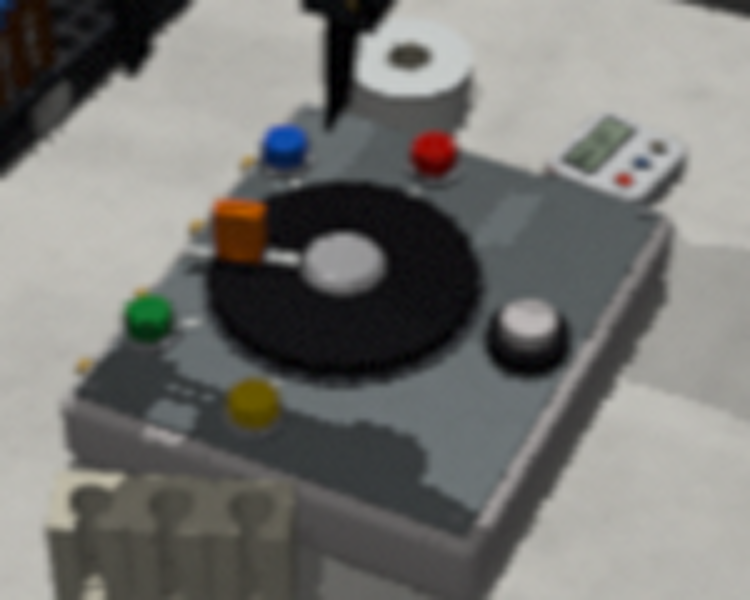

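Blue sits at the -0.8 port and the turret is at about +0.25, so I push the counter-clockwise face of the tab clockwise by about 1.05 rad. First I close the hand and go down beside the tab, clear of it.

```bash
python3 -m handwheel '[{"hand":0,"x":0.01,"y":0,"z":-0.02,"spin":1},{"hand":0,"x":0.022,"y":-0.01,"z":-0.04,"spin":2.2},{"hand":0,"x":0.022,"y":-0.018,"z":-0.06,"spin":2.2},{"hand":0,"x":0.022,"y":-0.018,"z":-0.06,"spin":2.2},{"hand":0,"x":0.022,"y":-0.018,"z":-0.06,"spin":2.2},{"hand":0,"x":0.022,"y":-0.018,"z":-0.06,"spin":2.2},{"hand":0,"x":0.022,"y":-0.018,"z":-0.06,"spin":2.2},{"hand":0,"x":0.022,"y":-0.018,"z":-0.06,"spin":2.2},{"hand":0,"x":0.022,"y":-0.018,"z":-0.06,"spin":2.2},{"hand":0,"x":0.022,"y":-0.018,"z":-0.09,"spin":2.2},{"hand":0,"x":0.022,"y":-0.018,"z":-0.12,"spin":2.2},{"hand":0,"x":0.022,"y":-0.018,"z":-0.135,"spin":2.2},{"hand":0,"x":0.022,"y":-0.018,"z":-0.142,"spin":2.2},{"hand":0,"x":0.022,"y":-0.018,"z":-0.142,"spin":2.2},{"hand":0,"x":0.022,"y":-0.018,"z":-0.142,"spin":2.2}]'
python3 - <<'E'
from m import *
c=read_camera("scene");d=read_camera("side")
f=lambda i,x,y:cv2.resize(i[y:y+120,x:x+150],None,fx=2.6,fy=2.6,interpolation=cv2.INTER_CUBIC)
save("s3.png",np.hstack([f(c["img"],190,100),f(d["img"],210,140)]))
E
```

```text
t: 1.45
eef_pos: [647.5, -17.9, 87.5]
tcp_rot: [3.141, -0.001, 0.192]
ft_force: [0.3, -1.2, 0.8]
opening: 0.027
```

View pics/s3.png

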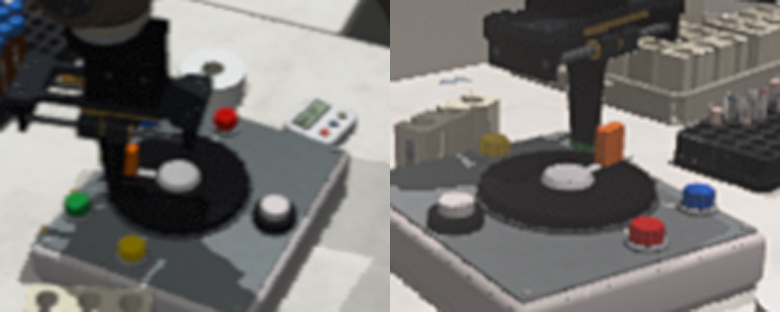

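The side view shows the closed finger on the counter-clockwise side of the tab (crop 610,140), and nothing is touching. Next I compute the arc waypoints.

```bash
cat > w.py <<'E'
import sys,numpy as np
# args: commanded start x y yaw, offset, phis...
x,y,yaw,off=map(float,sys.argv[1:5])
for p in map(float,sys.argv[5:]):
    X=598.3+55*np.cos(p)-off*np.sin(p);Y=-57.7+55*np.sin(p)+off*np.cos(p)
    print(p,"x %.4f y %.4f spin %.2f"%((X-x)/1e3,(Y-y)/1e3,np.degrees(p-yaw)/5))
E
python3 w.py 647 -18 .192 16 .194 .12 .04 -.04 -.12 -.2 -.28 -.36 -.44 -.52 -.6 -.66 -.70 -.73
```

```text
0.194 x 0.0022 y -0.0134 spin 0.02
0.12 x 0.0040 y -0.0172 spin -0.83
0.04 x 0.0056 y -0.0215 spin -1.74
-0.04 x 0.0069 y -0.0259 spin -2.66
-0.12 x 0.0078 y -0.0304 spin -3.58
-0.2 x 0.0084 y -0.0349 spin -4.49
-0.28 x 0.0086 y -0.0395 spin -5.41
-0.36 x 0.0084 y -0.0441 spin -6.33
-0.44 x 0.0079 y -0.0487 spin -7.24
-0.52 x 0.0070 y -0.0531 spin -8.16
-0.6 x 0.0057 y -0.0575 spin -9.08
-0.66 x 0.0046 y -0.0608 spin -9.76
-0.7 x 0.0037 y -0.0629 spin -10.22
-0.73 x 0.0030 y -0.0645 spin -10.57
```

```bash
python3 -m handwheel '[{"hand":0,"x":0.001,"y":-0.007,"z":0,"spin":0},{"hand":0,"x":0.002,"y":-0.0134,"z":0,"spin":0},{"hand":0,"x":0.004,"y":-0.0172,"z":0,"spin":-0.8},{"hand":0,"x":0.0056,"y":-0.0215,"z":0,"spin":-1.7},{"hand":0,"x":0.0069,"y":-0.0259,"z":0,"spin":-2.7},{"hand":0,"x":0.0078,"y":-0.0304,"z":0,"spin":-3.6},{"hand":0,"x":0.0084,"y":-0.0349,"z":0,"spin":-4.5},{"hand":0,"x":0.0086,"y":-0.0395,"z":0,"spin":-5.4},{"hand":0,"x":0.0084,"y":-0.0441,"z":0,"spin":-6.3},{"hand":0,"x":0.0079,"y":-0.0487,"z":0,"spin":-7.2},{"hand":0,"x":0.007,"y":-0.0531,"z":0,"spin":-8.2},{"hand":0,"x":0.0057,"y":-0.0575,"z":0,"spin":-9.1},{"hand":0,"x":0.0046,"y":-0.0608,"z":0,"spin":-9.8},{"hand":0,"x":0.0037,"y":-0.0629,"z":0,"spin":-10.2},{"hand":0,"x":0.0037,"y":-0.0629,"z":0,"spin":-10.2},{"hand":0,"x":0.0037,"y":-0.0629,"z":0,"spin":-10.2}]'
cat > look.py <<'E'
from m import *
import sys
C={n:read_camera(n) for n in("scene","side")}
for n in C:
    b=blobs(C[n],n).get("orange")
    if b:
        p=plane(C[n],*b[:2],80)[:2];d=p-[598.3,-57.7];print(n,np.round(b,1),p.round(1),"r",np.hypot(*d).round(1),"turret",(np.arctan2(d[1],d[0])+.057).round(3))
f=lambda i,x,y:cv2.resize(i[y:y+120,x:x+150],None,fx=2.6,fy=2.6,interpolation=cv2.INTER_CUBIC)
save(sys.argv[1],np.hstack([f(C["scene"]["img"],190,100),f(C["side"]["img"],210,140)]))
E
python3 look.py s4.png
```

```text
t: 2.88
eef_pos: [650.9, -81.5, 87.1]
tcp_rot: [-3.141, -0.001, -0.697]
ft_force: [0.4, 0.2, -0.0]
opening: 0.006
scene [250.9 154.7  30. ] [629.5 -82.1] r 39.6 turret -0.607
side [304.5 203.5 173. ] [634.6 -97.8] r 54.1 turret -0.778
```

View pics/s4.png

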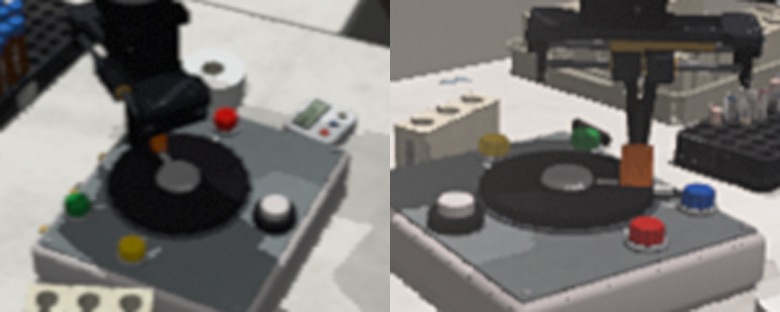

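The finger is on the tab, but it hides the tab in the scene view and the side estimate is biased by the visible face. I retreat to get a clean measurement.

```bash
python3 -m handwheel '[{"hand":0,"x":0.004,"y":0.005,"z":0,"spin":0},{"hand":0,"x":0.008,"y":0.01,"z":0,"spin":0},{"hand":0,"x":0.01,"y":0.014,"z":0.02,"spin":0},{"hand":0,"x":0.01,"y":0.02,"z":0.05,"spin":0},{"hand":0,"x":0.0,"y":0.03,"z":0.085,"spin":0},{"hand":0,"x":-0.01,"y":0.05,"z":0.11,"spin":0},{"hand":0,"x":-0.02,"y":0.08,"z":0.14,"spin":0},{"hand":0,"x":-0.02,"y":0.08,"z":0.14,"spin":0},{"hand":0,"x":-0.02,"y":0.08,"z":0.14,"spin":0},{"hand":0,"x":-0.02,"y":0.08,"z":0.14,"spin":0}]'
python3 look.py s5.png; python3 - <<'E'
from h import *
c=read_camera("wrist");print(c["fx"],c["cx"],c["cy"]);save("w5.png",c["img"])
E
```

```text
t: 3.82
eef_pos: [630.8, -0.6, 226.1]
tcp_rot: [3.141, 0.0, -0.697]
ft_force: [0.6, 0.1, -0.2]
opening: 0.006
scene [249.8 150.4  80. ] [639.  -96.5] r 56.2 turret -0.704
side [304.6 203.3 174. ] [635.1 -97.5] r 54.2 turret -0.767
297.3186396354542 253.3737202595341 190.82452277201926
```

View pics/s5.png

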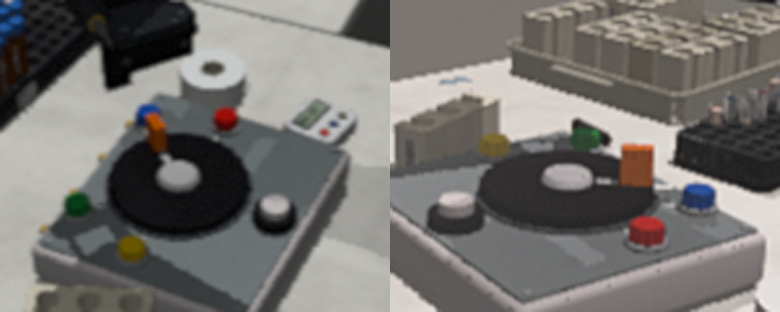

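View pics/w5.png

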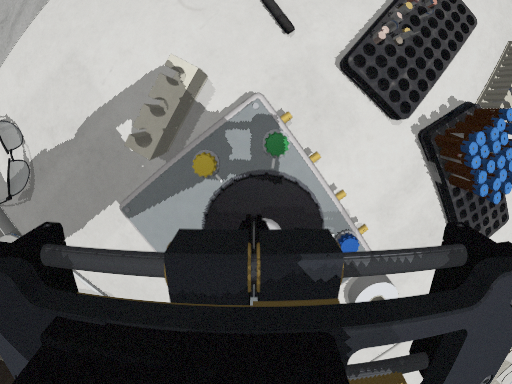

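In the scene view the tab (crop 156,133) is just short of blue (148,115). The estimates run from -0.70 to -0.77, so I want an overhead wrist view. In the wrist picture the turret is hidden behind the gripper, so I shift the arm to bring it into sight.

```bash
python3 -m handwheel '[{"hand":0,"x":-0.02,"y":-0.02,"z":0.01,"spin":0},{"hand":0,"x":-0.045,"y":-0.04,"z":0.02,"spin":0},{"hand":0,"x":-0.07,"y":-0.06,"z":0.03,"spin":0},{"hand":0,"x":-0.09,"y":-0.075,"z":0.03,"spin":0},{"hand":0,"x":-0.09,"y":-0.08,"z":0.03,"spin":0},{"hand":0,"x":-0.09,"y":-0.08,"z":0.03,"spin":0},{"hand":0,"x":-0.09,"y":-0.08,"z":0.03,"spin":0},{"hand":0,"x":-0.09,"y":-0.08,"z":0.03,"spin":0}]'
cat > wl.py <<'E'
from m import *
import sys
def wp(c,u,v,z):
    T=np.array(c["T"]);a=np.array([u-c["cx"],v-c["cy"]]);r=np.hypot(*a);t=r/c["fx"]
    d=T[:3,:3]@np.array([*(a/r*np.sin(t)),np.cos(t)]);o=T[:3,3];return o+d*(z-o[2])/d[2]
c=read_camera("wrist");ROI["wrist"]=(150,400,50,260)
for k,b in blobs(c,"wrist").items():
    p=wp(c,b[0],b[1],90 if k=="orange" else 68)[:2];d=p-[598.3,-57.7]
    print(k,np.round(b,1),p.round(1),"r",np.hypot(*d).round(1),"ang",(np.arctan2(d[1],d[0])+.057).round(3))
save(sys.argv[1],cv2.resize(c["img"][40:260,110:400],None,fx=2.7,fy=2.7,interpolation=cv2.INTER_CUBIC))
E
python3 wl.py w6.png
```

```text
t: 4.63
eef_pos: [541.4, -80.7, 256.0]
tcp_rot: [3.141, 0.001, -0.698]
ft_force: [-0.1, -0.2, 0.5]
opening: 0.007
blue [361.  145.2 332. ] [ 665.2 -136. ] r 103.0 ang -0.806
green [290.1  51.1  35. ] [667.6   4.4] r 93.1 ang 0.787
yellow [221.7  61.2 344. ] [599.4  45.3] r 103.0 ang 1.617
orange [327.4 133.4 306. ] [636.9 -93.8] r 52.8 ang -0.696
red [324.9 199.6 327. ] [ 588.8 -161.1] r 103.8 ang -1.605
```

View pics/w6.png

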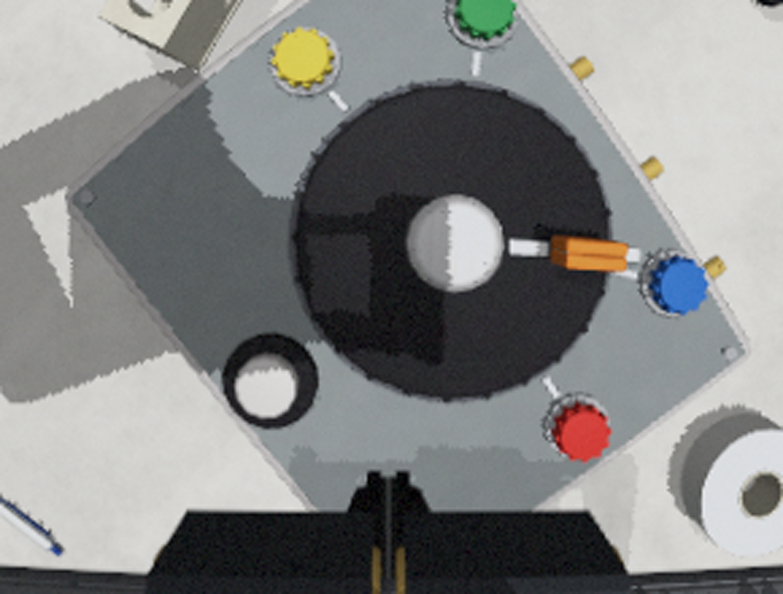

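The overhead wrist view is clear. The hub is at crop (455,243), the pointer tip at about (635,256), the tab at (590,253), blue at (677,285) and the button collar at (270,382). The pointer is about 0.1 rad short of blue.

```bash
python3 - <<'E'
import sys;sys.argv=["x","w6b.png"]
from wl import *
q=lambda a,b,z:wp(c,110+a/2.7,40+b/2.7,z)[:2]
h=q(455,243,71);i=q(512,247,66);t=q(635,257,66);b=q(677,285,68)
print("hub",h,"collar",q(270,381,62),"btn",q(268,386,72))
for n,v in(("in",i),("tip",t),("blue",b)):
    d=v-h;print(n,v.round(1),np.hypot(*d).round(1),(np.arctan2(d[1],d[0])+.057).round(3))
E
python3 w.py 541 -81 -.698 28 -.70;python3 w.py 541 -81 -.698 16 -.70 -.74 -.77 -.80
```

```text
blue [361.  145.3 332. ] [ 665.2 -135.8] r 102.8 ang -0.806
green [290.2  51.1  36. ] [667.5   4.5] r 93.1 ang 0.789
yellow [221.9  61.3 345. ] [599.3  45.3] r 103.0 ang 1.618
orange [327.5 133.7 294. ] [636.7 -93.9] r 52.8 ang -0.7
red [325.  199.8 322. ] [ 588.8 -161.1] r 103.9 ang -1.606
hub [597.24862763 -58.33762651] collar [494.67985898 -53.49893028] btn [495.08676232 -53.86100949]
in [615.6 -75.8] 25.4 -0.703
tip [ 656.8 -113.9] 81.5 -0.694
blue [ 664.8 -135.8] 102.8 -0.797
-0.7 x 0.1174 y 0.0093 spin -0.02
-0.7 x 0.1097 y 0.0001 spin -0.02
-0.74 x 0.1087 y -0.0020 spin -0.48
-0.77 x 0.1079 y -0.0035 spin -0.83
-0.8 x 0.1071 y -0.0050 spin -1.17
```

Turret is at -0.70 and blue at -0.80. I go back down on the same side and push the last 0.1 rad slowly.

```bash
python3 -m handwheel '[{"hand":0,"x":0.03,"y":0.005,"z":-0.01,"spin":0},{"hand":0,"x":0.065,"y":0.01,"z":-0.02,"spin":0},{"hand":0,"x":0.1,"y":0.015,"z":-0.03,"spin":0},{"hand":0,"x":0.122,"y":0.015,"z":-0.06,"spin":0},{"hand":0,"x":0.122,"y":0.015,"z":-0.09,"spin":0},{"hand":0,"x":0.122,"y":0.015,"z":-0.12,"spin":0},{"hand":0,"x":0.122,"y":0.015,"z":-0.15,"spin":0},{"hand":0,"x":0.122,"y":0.015,"z":-0.17,"spin":0},{"hand":0,"x":0.122,"y":0.015,"z":-0.17,"spin":0},{"hand":0,"x":0.117,"y":0.009,"z":-0.17,"spin":0},{"hand":0,"x":0.113,"y":0.004,"z":-0.17,"spin":0},{"hand":0,"x":0.1105,"y":0.001,"z":-0.17,"spin":0},{"hand":0,"x":0.1095,"y":-0.0005,"z":-0.17,"spin":-0.2},{"hand":0,"x":0.1087,"y":-0.002,"z":-0.17,"spin":-0.5},{"hand":0,"x":0.1079,"y":-0.0035,"z":-0.17,"spin":-0.8},{"hand":0,"x":0.1071,"y":-0.005,"z":-0.17,"spin":-1.2},{"hand":0,"x":0.1071,"y":-0.005,"z":-0.17,"spin":-1.2},{"hand":0,"x":0.1071,"y":-0.005,"z":-0.17,"spin":-1.2}]'
python3 -m handwheel '[{"hand":0,"x":0.005,"y":0.005,"z":0,"spin":0},{"hand":0,"x":0.012,"y":0.012,"z":0,"spin":0},{"hand":0,"x":0.014,"y":0.015,"z":0.02,"spin":0},{"hand":0,"x":0.014,"y":0.018,"z":0.05,"spin":0},{"hand":0,"x":0.005,"y":0.02,"z":0.085,"spin":0},{"hand":0,"x":-0.02,"y":0,"z":0.12,"spin":0.4},{"hand":0,"x":-0.05,"y":-0.03,"z":0.15,"spin":0.8},{"hand":0,"x":-0.08,"y":-0.06,"z":0.17,"spin":1.2},{"hand":0,"x":-0.107,"y":-0.075,"z":0.17,"spin":1.2},{"hand":0,"x":-0.107,"y":-0.075,"z":0.17,"spin":1.2},{"hand":0,"x":-0.107,"y":-0.075,"z":0.17,"spin":1.2},{"hand":0,"x":-0.107,"y":-0.075,"z":0.17,"spin":1.2}]'
python3 wl.py w7.png
```

```text
t: 6.23
eef_pos: [648.0, -85.9, 87.1]
tcp_rot: [-3.141, -0.001, -0.803]
ft_force: [2.4, 0.7, 2.0]
opening: 0.002
t: 7.23
eef_pos: [541.4, -160.6, 256.7]
tcp_rot: [-3.141, -0.0, -0.699]
ft_force: [-0.2, 0.6, -0.7]
opening: 0.001
blue [321.8  93.2 345. ] [ 665.3 -137.2] r 103.9 ang -0.814
yellow [258.2 247.7  18. ] [ 484.9 -237.5] r 212.6 ang -2.076
orange [282.6  82.3 293. ] [633.8 -99.4] r 54.8 ang -0.809
red [285.4 150.1 338. ] [ 588.9 -162.4] r 105.1 ang -1.603
```

View pics/w7.png

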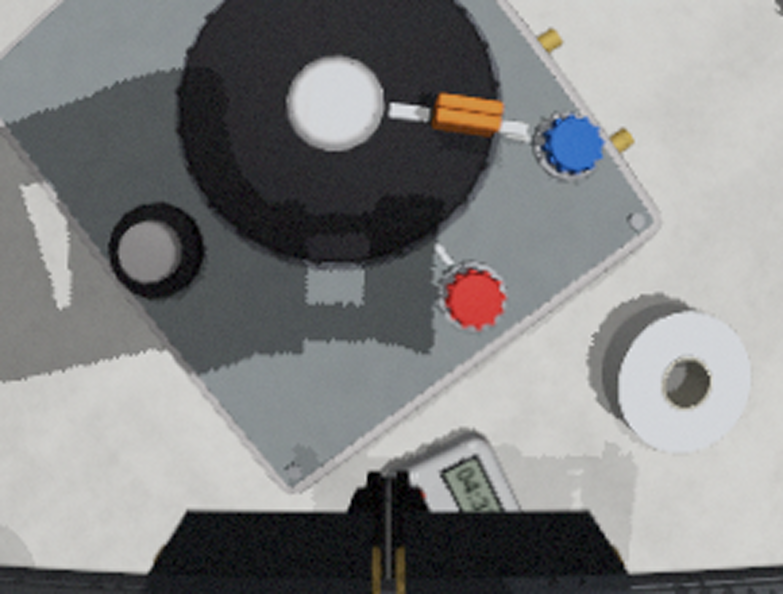

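The pointer now lines up with blue: tab -0.809 against blue -0.814, from the same view. Next I go over the button and press it.

```bash
python3 -m handwheel '[{"hand":0,"x":-0.01,"y":0.03,"z":0,"spin":0},{"hand":0,"x":-0.025,"y":0.065,"z":-0.01,"spin":0},{"hand":0,"x":-0.04,"y":0.095,"z":-0.03,"spin":0},{"hand":0,"x":-0.0465,"y":0.1075,"z":-0.06,"spin":0},{"hand":0,"x":-0.0465,"y":0.1075,"z":-0.09,"spin":0},{"hand":0,"x":-0.0465,"y":0.1075,"z":-0.12,"spin":0},{"hand":0,"x":-0.0465,"y":0.1075,"z":-0.145,"spin":0},{"hand":0,"x":-0.0465,"y":0.1075,"z":-0.16,"spin":0},{"hand":0,"x":-0.0465,"y":0.1075,"z":-0.166,"spin":0},{"hand":0,"x":-0.0465,"y":0.1075,"z":-0.166,"spin":0},{"hand":0,"x":-0.0465,"y":0.1075,"z":-0.166,"spin":0}]'
python3 -m handwheel '[{"hand":0,"x":0,"y":0,"z":-0.004,"spin":0},{"hand":0,"x":0,"y":0,"z":-0.007,"spin":0},{"hand":0,"x":0,"y":0,"z":-0.009,"spin":0},{"hand":0,"x":0,"y":0,"z":-0.0105,"spin":0},{"hand":0,"x":0,"y":0,"z":-0.0115,"spin":0},{"hand":0,"x":0,"y":0,"z":-0.0115,"spin":0},{"hand":0,"x":0,"y":0,"z":-0.0115,"spin":0},{"hand":0,"x":0,"y":0,"z":-0.0115,"spin":0}]'
```

```text
t: 8.2
eef_pos: [494.9, -52.8, 90.6]
tcp_rot: [3.141, 0.0, -0.697]
ft_force: [-0.7, 0.1, -0.2]
opening: 0.009
t: 8.87
eef_pos: [495.0, -53.4, 80.1]
tcp_rot: [-3.14, -0.002, -0.698]
ft_force: [0.3, 2.2, 11.5]
opening: 0.005
```

TCP stopped at 80.1 mm (fingertips at 66 mm) with 11.5 N against it, so the button is bottomed. I release it and check.

```bash
python3 -m handwheel '[{"hand":0,"x":0,"y":0,"z":0.006,"spin":0},{"hand":0,"x":0,"y":0,"z":0.03,"spin":0},{"hand":0,"x":0,"y":0,"z":0.06,"spin":0},{"hand":0,"x":0,"y":0,"z":0.1,"spin":0},{"hand":0,"x":0.02,"y":-0.03,"z":0.14,"spin":0},{"hand":0,"x":0.035,"y":-0.065,"z":0.17,"spin":0},{"hand":0,"x":0.0465,"y":-0.1,"z":0.177,"spin":0},{"hand":0,"x":0.0465,"y":-0.1,"z":0.177,"spin":0},{"hand":0,"x":0.0465,"y":-0.1,"z":0.177,"spin":0},{"hand":0,"x":0.0465,"y":-0.1,"z":0.177,"spin":0}]'
python3 wl.py w8.png
```

```text
t: 9.7
eef_pos: [540.0, -153.4, 255.4]
tcp_rot: [3.141, 0.002, -0.7]
ft_force: [-0.2, 0.2, 0.3]
opening: 0.008
blue [326.9  97.  344. ] [ 665.3 -137. ] r 103.8 ang -0.813
yellow [248.9 249.8  16. ] [ 472.4 -224.2] r 208.7 ang -2.161
orange [287.9  86.  300. ] [633.8 -98.9] r 54.3 ang -0.803
red [290.4 154.1 347. ] [ 588.8 -162.2] r 104.9 ang -1.604
```

View pics/w8.png

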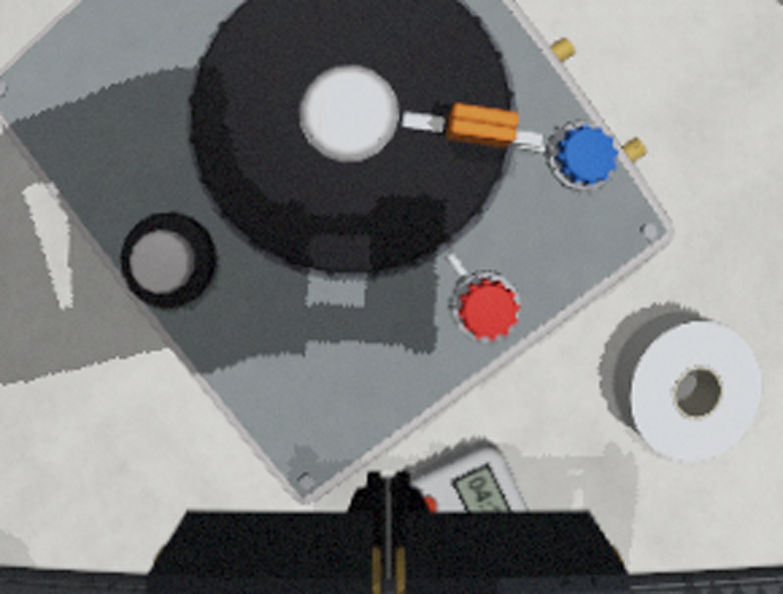

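The pointer is still on blue: tip at crop (540,143), cap at (585,155). The button at (162,262) looks the same as before the press, and the robot touches nothing.

```bash
python3 -c "
from cell import job_done;print(job_done())"
```

```text
the job is handed in; nothing more can be done
None
```

I turned the turret to the blue port, pressed the confirm button once and handed the job in at about 9.7 s of the 48 s. I did not get a verdict back.

- **Turret:** I pushed the tab's counter-clockwise face with closed fingers in two strokes, from about +0.25 to -0.80 rad. In the last wrist view the tab was at -0.803 rad and the blue cap at -0.813 rad. That is about 1 mm at the port circle; reading the pointer line itself off the previous picture, taken just before the press, gave about 2.6 mm. Both are inside the 10 mm limit.
- **Button:** The fingertips stopped at 66 mm above the worktop with 11.5 N against them, which is fully down. After I lifted off, it looked the same as before the press and the wrist force was near zero. I could not read its travel directly.
- **Things round the selector:** The arm stayed clear of them. The label roll and timer looked unmoved in the wrist views before and after the press. I did not look at the carrier again after the first wrist pictures.
- **Disagreement:** After the first push the scene and side cameras gave -0.70 and -0.77 rad for the turret. I settled it with the overhead wrist view, which gave -0.70.

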